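Ready the spice ball over the chai pan

TASK

Get ready to add the spice ball to the chai: first slide the saucepan sideways along the hob, without lifting or tipping it, from the small ring to the middle of the large ring. Then lift the hoop-handled steel dish with the loose ball off the chapati board and turn it a quarter turn so that its pouring lip points straight at the saucepan, always level enough that the ball stays in the middle. Finish while holding the dish level and still over the middle of the now free small ring, its underside higher than the saucepan's rim and touching nothing else, and leave everything else where it stands.

Things in the scene. Friction and masses are not known exactly. Their poses are not given: they have to be found in the camera images.
- hob: Flat black glass hob, 260 (its x) x 480 (its y) x 8 mm thick, fixed on the counter; origin at the centre of its underside, z up. Its y axis runs sideways, nearly along world y.
- ring_small: Printed white circle 136 mm across on the hob, where the saucepan stands at first; origin at its centre on the hob's top face. Left or right of the large one; centres 230 mm apart.
- ring_large: Printed white circle 190 mm across on the hob, beside the small one; origin at its centre on the hob's top face.
- saucepan: Open aluminium saucepan, loose, 140 mm across, 70 mm high, 0.35 to 0.65 kg; origin at the centre of its underside, z up. One straight black handle along its own -x, 20 mm wide (own y), 16 mm thick, from 70 to 194 mm from the pan's axis, its mid-height 55 mm above the underside; it points roughly to the robot.
- pan_handle (a point): Point on the middle line of the saucepan's handle, 115 mm from the pan's axis (45 mm outside its wall), 55 mm above the underside; axes as the saucepan.
- board: Round beech chapati board, 220 mm across, 18 mm thick, fixed, left or right of the hob; origin at the centre of its underside.
- dish: Shallow steel dish, loose, 132 mm across, rim 36 mm high, 0.25 to 0.38 kg, on the board; origin at the centre of its underside, z up. Inside slopes 17 degrees to a flat middle 9 mm above the underside. Pouring lip at its +x, at first roughly towards world -x (the robot's side). A hoop handle spans it along own y: uprights at y = +-66 mm and a level top bar (see dish_handle).
- dish_handle (a point): Middle of the hoop handle's straight, flat-sided top bar, 136 mm long (dish y), 10 mm wide (dish x), 14 mm high; right above the dish's centre, 103 mm above the underside; axes as the dish.
- dish_lip (a point): Tip of the dish's pouring lip, 86 mm from the centre along the dish's +x, 38 mm above the underside.
- ball_center (a point): Centre of the closed steel spice ball, 40 mm across, 60 g, rolling freely in the dish; at rest in the flat middle its centre is 30 mm above the dish's underside.
- canister: Bystander: green canister, 106 mm across, 124 mm high, on a low aluminium tray at the other side of the hob from the board; origin at the centre of its underside.
- saucer: Bystander: white saucer, 132 mm across, 18 mm high; origin at the centre of its underside.
- rolling_pin: Bystander: steel rolling pin, 380 mm long, 44 mm thick, lying behind the hob along its own y; origin under its middle.
- spatula: Bystander: flat aluminium spatula, 280 mm long, 60 mm wide, 5 mm thick, lying between hob and robot along its own x; origin under the middle of its blade (50 mm from the tip).
- mug: Bystander: white mug, 80 mm across, 90 mm high; origin at the centre of its underside.
- tea_jar: Bystander: glass jar with a metal cap, 80 mm across, 120 mm high; origin at the centre of its underside.

How it is judged:
On the way, in this order (a step that is already met when the one before it is completed fails the run):
1. the saucepan stands on the middle of the large ring, the dish still on the board (horizontal distance between saucepan and ring_large below 0.025 m and z of saucepan in the frame of hob below 0.015 m and angle between saucepan's own z axis and vertical below 0.08 rad and linear speed of saucepan below 0.03 m/s and distance of dish from where it was at the start of the episode below 0.03 m), for 0.2 s.
2. the dish is lifted off the board with the ball in its middle (height (world z) of dish above 0.07 m and contact force between the fingers and dish above 0.5 N and horizontal distance between ball_center and dish below 0.035 m), for 0.2 s.
At the end, for the whole second after the job is handed in: Pan flat on the hob, within 25 mm of the large ring's centre; dish held still, within 35 mm of the small ring's centre, underside 72 mm or more over the hob, level within 0.12 rad, the pan's centre within 50 mm of the lip's line, touching no pan or hob; ball within 20 mm of the dish's centre (horizontal distance between saucepan and ring_large below 0.025 m and z of saucepan in the frame of hob below 0.015 m and angle between saucepan's own z axis and vertical below 0.08 rad and linear speed of each of saucepan, dish below 0.03 m/s and horizontal distance between dish and ring_small below 0.035 m and z of dish in the frame of ring_small above 0.072 m and angle between dish's own z axis and vertical below 0.12 rad and x of saucepan in the frame of dish above 0.15 m and y of saucepan in the frame of dish between -0.05 and 0.05 m and angular speed of dish below 0.15 rad/s and contact force between the fingers and dish above 0.5 N and contact force between dish and saucepan below 0.1 N and contact force between dish and hob below 0.1 N and horizontal distance between ball_center and dish below 0.02 m and z of ball_center in the frame of dish below 0.045 m); the arm keeps its last pose, push and grip.
It fails at once if the saucepan is lifted off the hob or tipped (z of saucepan in the frame of hob above 0.018 m or angle between saucepan's own z axis and vertical above 0.15 rad).
It fails at once if the ball leaves the middle of the dish (horizontal distance between ball_center and dish above 0.04 m or z of ball_center in the frame of dish above 0.06 m).
It fails at once if the dish is tipped (angle between dish's own z axis and vertical above 0.3 rad).
It fails at once if a bystander is disturbed (distance of any of canister, saucer, rolling_pin, spatula, mug, tea_jar from where it was at the start of the episode above 0.03 m or angle between any of canister, saucer, rolling_pin, spatula, mug, tea_jar's own z axis and vertical above 0.3 rad).
It also fails if it takes over 61 s, if anything falls off the work surface, if the arm or the gripper's body presses on something with over 40 N, if the wrist force passes 120 N, or if a joint passes its speed limit or range.

ROBOT

A 6-joint arm with a two-finger parallel gripper is mounted at the origin on the work surface. World frame = base frame: x ahead of the robot, y to its left, z up, the work surface at z = 0. Lengths are in m, angles in rad, forces in N, time in s.
With the tool pointing down it reaches from about 0.375 to 0.9 m from the base axis. Payload 3.1 kg.
Tool frame: the origin (TCP) lies midway between the tips of the shut fingers; the grasp point (between the pads) lies 19 mm behind it; z points along the fingers, y is the direction in which the jaws open and shut (so a half turn about z gives the same grasp; the last joint's range is limited). The gripper opens to 85 mm and grips with 20 to 120 N. Pads are 22 mm wide; open, the fingers measure 114 mm over their backs; the gripper's body (76 mm by 85 mm) begins 54 mm behind the grasp point. The pads swing forward as they close: fully open they stand 13 mm farther back than shut.
Start: joints at [-1.284, 0.527, 1.433, -0, 1.181, -0.178], TCP at [0.28, -0.559, 0.211] pointing down, gripper open.
Joint ranges: [-3.08, 3.08], [-0.75, 2.2], [0.22, 2.44], [-1.43, 4.57], [0, 2.65], [-2.85, 2.85]. Speed limits (rad/s): [2.79, 2.79, 3.14, 3.14, 3.14, 3.14].

INTERFACE

Orientations are given as a unit quaternion [x, y, z, w].
In Python, from station import manip gives the robot as it stands.
- The arm moves only by the tool servo_tool, never from a script. Its argument "increments" is a list of rows, each an object with "hand": the closure, from 0 (fully open) to 1 (shut); "travel": the shift along the tool's x, y, z in mm, a list of three; "yaw": the turn about the tool's z in degrees. A call has 1 to 20 rows; each row shifts and turns the commanded pose from where the row before left it, along the tool's axes as they then stand; what a row does not reach is not made up. A row lasts 1/10 s, in which the tool goes at most 50 mm and 8.59 degrees, less where a joint would pass 70% of its speed; a pose out of reach is approached as far as the arm can. A call with a gripper value outside its range is refused whole. The fingers move at their own pace and stop on an object; "newtons" is the grip in N (left out, the last holds). Time passes only in rows, so rows that do not move let the fingers close. It gives the time, the measured TCP pose, the force and the opening at its end, in the units of the state.
- manip.sense(): the state, without advancing time (a new reading comes with each control period).
- manip.snapshot(name): name is "side" or "top" or "wrist"; returns a dict with "pixels" (480x640x3 uint8, blue, green, red), "fx", "fy", "cx", "cy" (pixels), "R" (3x3) and "t" (3): a world point X has camera coordinates R X + t. Camera axes: x right, y down, z forward; pixel columns grow to the right and rows downward; lengths in m; the calibration is good to about 2 mm. A picture is of the moment at which its call begins. There is no depth.
- manip.sign_off(): hands the job in, once; it reports no verdict.
The state is a dict: "t": time; "q": joint angles; "qd": joint speeds; "tau": joint torques, N m; "tcp_pos": TCP position; "tool_rot": TCP orientation; "force": force on the tool from outside, world axes, zero at the start; "ft_torque": the same for the moment, N m; "finger_gap": opening from 0.0 (shut) to 1.0 (fully open).
Only numpy, scipy, OpenCV 4.12 (cv2) and the standard library are available. Lean on these libraries where they do the work, as an engineer would, in place of code of your own. Each camera call takes 0.05 s, during which the arm holds its last target.

## Working session

There is one attempt and no reset: what is moved stays moved. The work goes in short steps, Python scripts to look and compute and a tool call to move; the robot and the scene stay as the last step left them, time stands still between calls to the robot, and variables do not carry over. Pictures are saved under pics/ and viewed, and the job is handed in when it is done.

Besides the shell and the picture viewer there is one more tool, called after "Call:" by a JSON object that holds its "fn" and its "kwargs", one argument or row to a line. servo_tool: Moves the arm, as the interface text tells. Its arguments: {"type":"object","properties":{"increments":{"type":"array","items":{"type":"object","properties":{"hand":{"type":"number"},"travel":{"type":"array","items":{"type":"number"}},"yaw":{"type":"number"}}}},"newtons":{"type":"number"}},"required":["increments"]}

```bash
ls; mkdir -p pics; python3 - <<'E'
from station import manip
import cv2,pickle
print(manip.sense())
for n in ("top","side","wrist"):
    s=manip.snapshot(n); cv2.imwrite(f"pics/{n}0.png",s["pixels"]); pickle.dump(s,open(f"{n}0.pkl","wb"))
    print(n,s["fx"],s["fy"],s["cx"],s["cy"],s["R"],s["t"])
E
```

```text
pics
{'t': 0.0, 'q': array([-1.28447236e+00,  5.28436334e-01,  1.43392474e+00, -1.03571647e-05,
        1.18139921e+00, -1.78494854e-01]), 'qd': array([ 0.00067593,  0.00018675,  0.00144821,  0.00010053, -0.00254919,
       -0.00024855]), 'tau': array([ 1.62200358e-03, -4.42347443e+01, -1.78022987e+01, -9.33523552e-05,
        8.11901351e-03, -6.35569506e-06]), 'tcp_pos': array([ 0.27996806, -0.55792391,  0.20964487]), 'tool_rot': array([ 9.73113252e-01,  2.30324604e-01, -6.31867849e-05, -1.08197977e-03]), 'force': array([ 0.06265229,  1.38165703, -0.15970734]), 'ft_torque': array([ 0.03298861,  0.02491553, -0.05315099]), 'finger_gap': 0.9971455382285491}
top 607.5259836745665 607.5259836745665 315.27171331411233 246.52996064602826 [[ 0.03596107 -0.99934906  0.0028751 ]
 [-0.97932307 -0.03581327 -0.19910733]
 [ 0.19908069  0.00434446 -0.97997347]] [1.50085915e-04 5.55144385e-01 1.44787003e+00]
side 528.0651861173916 528.0651861173916 323.13123820019365 235.94305025348964 [[-0.90763675 -0.41969756 -0.0070352 ]
 [-0.31815786  0.69878674 -0.64068141]
 [ 0.27380853 -0.57926768 -0.7677746 ]] [0.50912918 0.24021852 1.24072162]
wrist 400.29238369497693 400.29238369497693 318.7614375890853 239.4384326038447 [[ 0.44735385 -0.89435321 -0.0026232 ]
 [-0.84862021 -0.42540058  0.31444887]
 [-0.28234426 -0.13844381 -0.94927079]] [-0.6234419  -0.04063917  0.38192946]
```

View pics/top0.png

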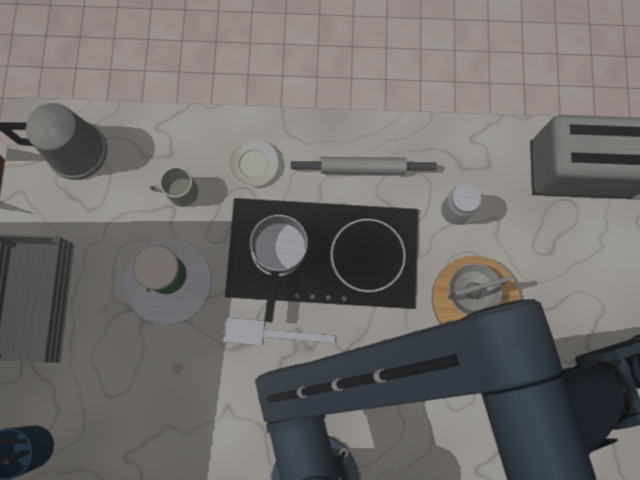

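View pics/side0.png

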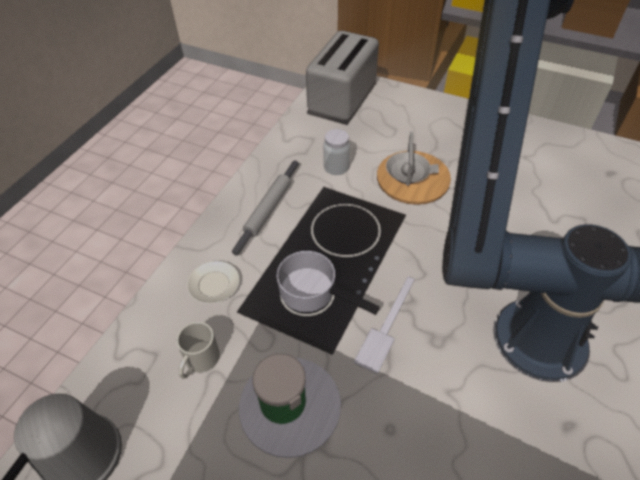

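View pics/wrist0.png

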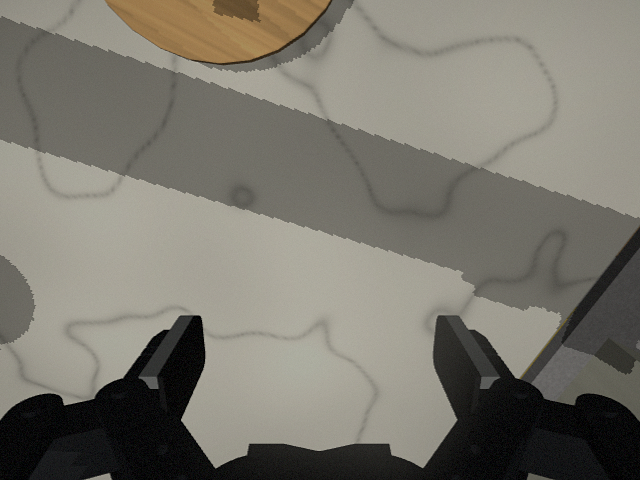

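```bash
cat > h.py <<'E'
import numpy as np,cv2,pickle
from station import manip
def ray(s,u,v):
    d=np.array([(u-s["cx"])/s["fx"],(v-s["cy"])/s["fy"],1.]); R=np.array(s["R"]);t=np.array(s["t"])
    return -R.T@t, R.T@d
def onz(s,u,v,z):
    o,d=ray(s,u,v); return o+d*(z-o[2])/d[2]
def proj(s,X):
    c=np.array(s["R"])@np.array(X)+np.array(s["t"]); return s["fx"]*c[0]/c[2]+s["cx"],s["fy"]*c[1]/c[2]+s["cy"]
def tri(s1,p1,s2,p2):
    o1,d1=ray(s1,*p1);o2,d2=ray(s2,*p2)
    A=np.stack([d1,-d2],1); k=np.linalg.lstsq(A,o2-o1,rcond=None)[0]
    a,b=o1+k[0]*d1,o2+k[1]*d2
    return (a+b)/2,np.linalg.norm(a-b)
def snap(n,f):
    s=manip.snapshot(n); pickle.dump(s,open(f+".pkl","wb")); cv2.imwrite(f"pics/{f}.png",s["pixels"]); return s
def ld(f): return pickle.load(open(f+".pkl","rb"))
def circ_from_ellipse_pts(s,pts,z):
    P=np.array([onz(s,u,v,z)[:2] for u,v in pts]); A=np.c_[2*P,np.ones(len(P))]
    x=np.linalg.lstsq(A,(P**2).sum(1),rcond=None)[0]; r=np.sqrt(x[2]+x[0]**2+x[1]**2)
    return x[:2],r,np.abs(np.linalg.norm(P-x[:2],axis=1)-r).mean()
E
python3 - <<'E'
from h import *
t=ld("top0");s=ld("side0")
cv2.imwrite("pics/tz.png",cv2.resize(t["pixels"][190:350,210:370],None,fx=4.5,fy=3.75*1,interpolation=cv2.INTER_CUBIC))
cv2.imwrite("pics/tz2.png",cv2.resize(t["pixels"][240:330,420:540],None,fx=6,fy=6,interpolation=cv2.INTER_CUBIC))
cv2.imwrite("pics/sz.png",cv2.resize(s["pixels"][120:220,360:480],None,fx=6,fy=6,interpolation=cv2.INTER_CUBIC))
cv2.imwrite("pics/sz2.png",cv2.resize(s["pixels"][235:355,235:395],None,fx=5,fy=5,interpolation=cv2.INTER_CUBIC))
w=ld("wrist0"); print("wrist cam pos",-w["R"].T@w["t"])
# hob mask
g=cv2.cvtColor(t["pixels"],cv2.COLOR_BGR2GRAY); m=(g<45).astype(np.uint8)
m=cv2.morphologyEx(m,cv2.MORPH_CLOSE,np.ones((25,25)))
roi=np.zeros_like(m); roi[190:315,220:425]=m[190:315,220:425]
c=max(cv2.findContours(roi,0,2)[0],key=cv2.contourArea); r=cv2.minAreaRect(c); bx=cv2.boxPoints(r);print(bx)
for p in bx: print(onz(t,*p,.008).round(4))
# ring large
hsv=cv2.cvtColor(t["pixels"],cv2.COLOR_BGR2HSV)
rg=g.copy(); 
mm=np.zeros_like(m); mm[214:296,324:412]=(g[214:296,324:412]>90)
yy,xx=np.nonzero(mm); res=circ_from_ellipse_pts(t,list(zip(xx,yy)),.008); print("ring",res,len(xx))
E
```

```text
wrist cam pos [ 0.3522475  -0.52198942  0.37369801]
[[224.72574 311.6812 ]
 [231.05661 198.99193]
 [419.19315 209.5614 ]
 [412.86227 322.25067]]
[0.3901 0.2407 0.008 ]
[0.6823 0.2435 0.008 ]
[ 0.6719 -0.2448  0.008 ]
[ 0.3808 -0.2296  0.008 ]
ring (array([ 0.54862537, -0.11353622]), np.float64(0.09277111795930641), np.float64(0.0013687343106785338)) 483
```

View pics/tz.png

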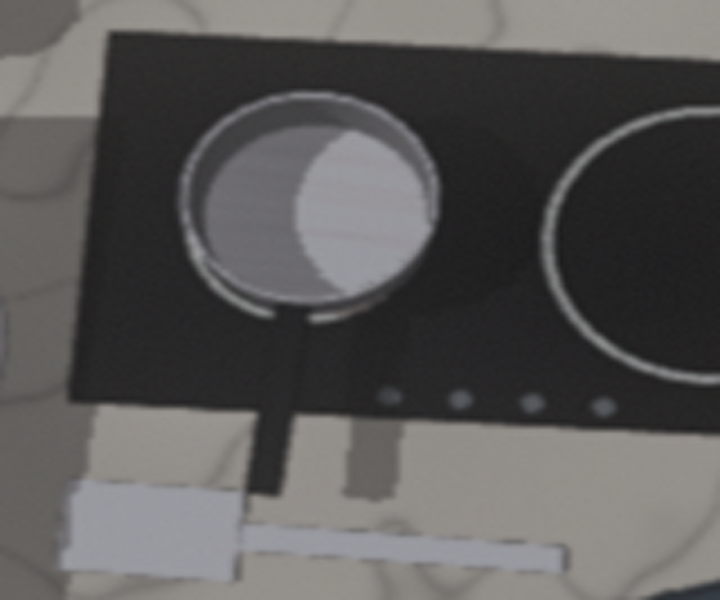

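View pics/tz2.png

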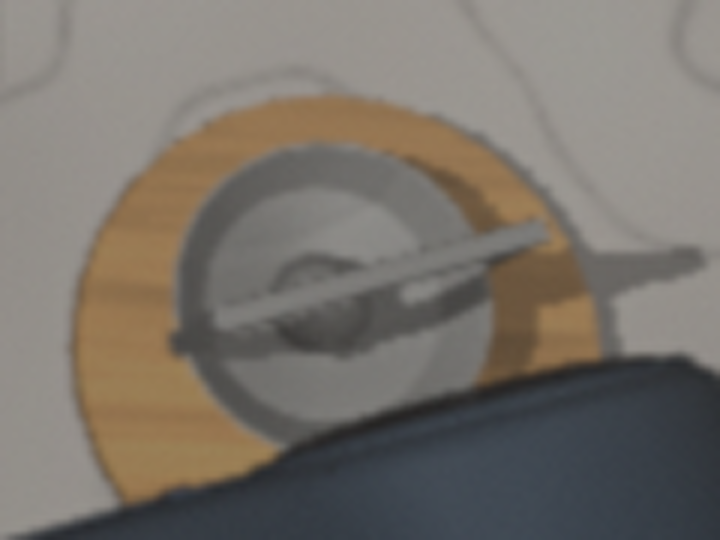

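View pics/sz.png

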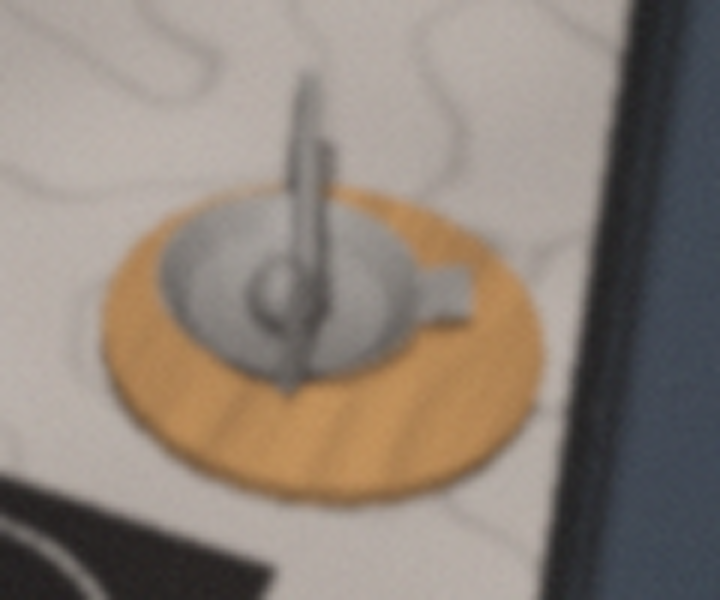

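View pics/sz2.png

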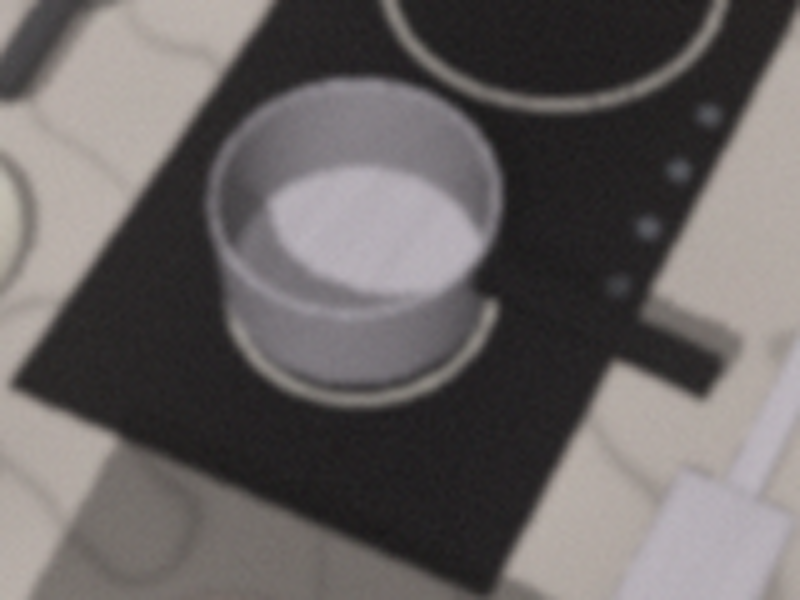

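```bash
python3 - <<'E'
from h import *
t=ld("top0");s=ld("side0")
tz=lambda a,b:(210+(a+.5)/4.5-.5,190+(b+.5)/3.75-.5); tz2=lambda a,b:(420+a/6,240+b/6); sz=lambda a,b:(360+a/6,120+b/6); sz2=lambda a,b:(235+a/5,235+b/5)
rim=[(180,200),(440,205),(308,92),(300,307),(220,122),(405,125)]
print("panrim top",circ_from_ellipse_pts(t,[tz(*p) for p in rim],.078))
rs=[(208,205),(502,190),(365,77),(345,318),(245,118),(462,108),(250,278),(460,270)]
print("panrim side",circ_from_ellipse_pts(s,[sz2(*p) for p in rs],.078))
a=onz(t,*tz(266,494),.071);b=onz(t,*tz(291,322),.071);print("handle top",a,b,np.degrees(np.arctan2(*(b-a)[1::-1])))
a2=onz(s,*sz2(722,368),.063);print("handle end side",a2)
print("ball",onz(t,*tz2(322,303),.048),onz(s,*sz(285,292),.048),tri(t,tz2(322,303),s,sz(285,292)))
br=[(75,330),(330,95),(605,330),(480,130),(150,170),(125,500)]
print("board",circ_from_ellipse_pts(t,[tz2(*p) for p in br],.018))
br=[(103,330),(545,370),(330,185),(320,498),(150,430),(500,450)]
print("board side",circ_from_ellipse_pts(s,[sz(*p) for p in br],.018))
dr=[(178,270),(330,143),(492,300),(450,205),(240,170),(240,420)]
print("dish rim",circ_from_ellipse_pts(t,[tz2(*p) for p in dr],.054))
dr=[(160,270),(190,220),(250,193),(420,300),(290,382),(190,330)]
print("dish rim side",circ_from_ellipse_pts(s,[sz(*p) for p in dr],.054))
r=onz(t,*tz2(545,233),.128);l=onz(t,*tz2(215,318),.128);print("bar",l,r,np.linalg.norm(l-r),(l+r)/2, np.degrees(np.arctan2(*(r-l)[1::-1])))
print("lip",onz(s,*sz(470,292),.056))
E
```

```text
panrim top (array([0.55689812, 0.11024802]), np.float64(0.07111162469099344), np.float64(0.00037872447186042035))
panrim side (array([0.55555121, 0.10864999]), np.float64(0.07051316204660525), np.float64(0.0010046675765067042))
handle top [0.36528501 0.12479168 0.071     ] [0.47639708 0.11699881 0.071     ] -4.01188328737237
handle end side [0.36176112 0.1193686  0.063     ]
ball [ 0.46053122 -0.37210167  0.048     ] [ 0.4604851  -0.37184307  0.048     ] (array([ 0.46056983, -0.37218571,  0.04767964]), np.float64(1.1475257744419153e-05))
board (array([ 0.44332238, -0.38873645]), np.float64(0.11113265757344974), np.float64(0.0012261241039914657))
board side (array([ 0.44103599, -0.38257244]), np.float64(0.11074636519593874), np.float64(0.0012992362332466534))
dish rim (array([ 0.46159491, -0.37526284]), np.float64(0.06397728324216292), np.float64(0.0003644706374671287))
dish rim side (array([ 0.45825458, -0.3728634 ]), np.float64(0.0647205297551249), np.float64(0.00223683793239939))
bar [ 0.4421121  -0.30980515  0.128     ] [ 0.47998566 -0.43834187  0.128     ] 0.13400035231417248 [ 0.46104888 -0.37407351  0.128     ] -73.58230363841756
lip [ 0.37712666 -0.40017216  0.056     ]
```

Call:
{"fn": "servo_tool", "kwargs": {
  "increments": [
    {"hand": 0, "travel": [0, 0, 0], "yaw": 7.65},
    {"hand": 0, "travel": [4, -20, 0], "yaw": 7.65},
    {"hand": 0, "travel": [0, 0, 0], "yaw": 7.65},
    {"hand": 0, "travel": [0, 0, 0], "yaw": 7.65}
  ]
}}

```text
t: 0.55
tcp_pos: [0.2773, -0.5376, 0.2103]
tool_rot: [0.999, -0.037, -0.0, -0.001]
force: [-0.5, 0.3, 0.1]
finger_gap: 0.998
```

Call:
{"fn": "servo_tool", "kwargs": {
  "increments": [
    {"hand": 0, "travel": [5, -25, 0], "yaw": 0},
    {"hand": 0, "travel": [8, -43, 0], "yaw": 0},
    {"hand": 0, "travel": [8, -43, 0], "yaw": 0},
    {"hand": 0, "travel": [8, -43, 0], "yaw": 0},
    {"hand": 0, "travel": [8, -43, 0], "yaw": 0},
    {"hand": 0, "travel": [8, -43, 0], "yaw": 0},
    {"hand": 0, "travel": [8, -43, 0], "yaw": 0},
    {"hand": 0, "travel": [8, -43, 0], "yaw": 0},
    {"hand": 0, "travel": [8, -43, 0], "yaw": 0},
    {"hand": 0, "travel": [8, -43, 10], "yaw": 0},
    {"hand": 0, "travel": [8, -43, 10], "yaw": 0},
    {"hand": 0, "travel": [8, -43, 10], "yaw": 0},
    {"hand": 0, "travel": [8, -43, 10], "yaw": 0},
    {"hand": 0, "travel": [8, -43, 10], "yaw": 0},
    {"hand": 0, "travel": [8, -43, 10], "yaw": 0},
    {"hand": 0, "travel": [0, -25, 5], "yaw": 0},
    {"hand": 0, "travel": [0, -12, 0], "yaw": 0},
    {"hand": 0, "travel": [0, 0, 0], "yaw": 0},
    {"hand": 0, "travel": [0, 0, 0], "yaw": 0}
  ]
}}

```text
t: 2.45
tcp_pos: [0.4402, 0.1152, 0.1459]
tool_rot: [0.999, -0.035, 0.0, 0.0]
force: [0.5, 0.1, 0.6]
finger_gap: 0.999
```

```bash
python3 - <<'E'
from h import *
snap("wrist","w1"); snap("top","t1"); print(manip.sense()["tcp_pos"],manip.sense()["t"],manip.sense()["q"])
E
```

```text
[0.44030523 0.11465147 0.14595583] 2.55 [ 8.49300137e-03  4.07063706e-01  1.91523604e+00 -3.97487310e-04
  8.18773562e-01  1.65059560e+00]
```

View pics/w1.png

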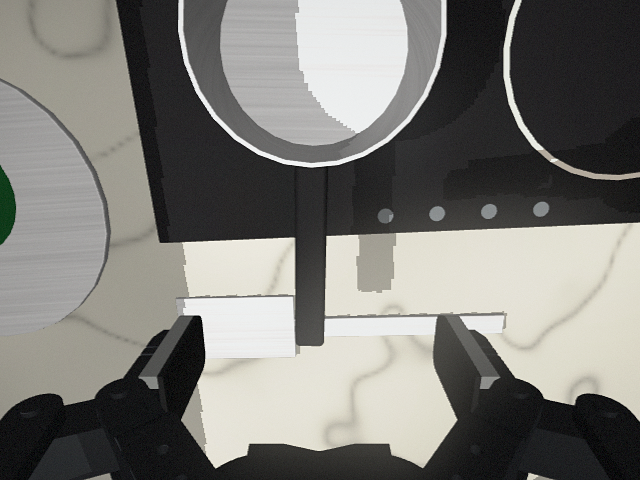

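View pics/t1.png

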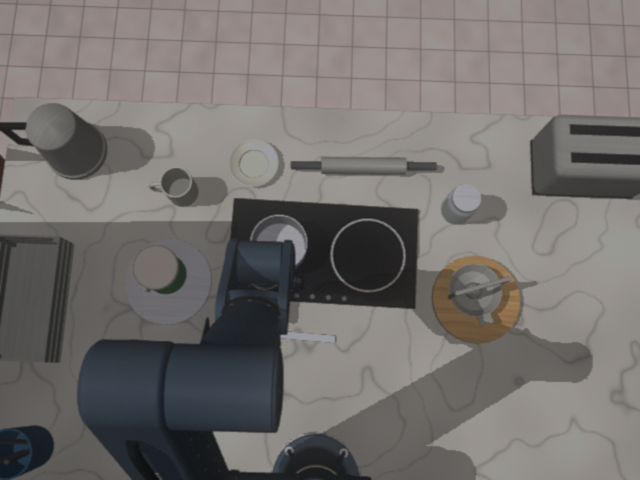

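```bash
python3 - <<'E'
from h import *
w=ld("w1")
p=onz(w,311.5,200,.071);q=onz(w,310.5,340,.071);print(p,q,np.degrees(np.arctan2(*(p-q)[1::-1])))
c=-w["R"].T@w["t"];print(c)
rim=[(179,30),(247,143),(312,166),(375,148),(447,30),(205,105),(420,105)]
print(circ_from_ellipse_pts(w,rim,.078))
t=ld("t1");g=cv2.cvtColor(t["pixels"],cv2.COLOR_BGR2GRAY)
for th in (60,90,120):
  mm=np.zeros_like(g); mm[216:294,327:409]=(g[216:294,327:409]>th); yy,xx=np.nonzero(mm); print(circ_from_ellipse_pts(t,list(zip(xx,yy)),.008))
s=ld("side0")
g=cv2.cvtColor(s["pixels"],cv2.COLOR_BGR2GRAY)
mm=np.zeros_like(g); mm[200:262,305:385]=(g[200:262,305:385]>90);
n,lab,st,_=cv2.connectedComponentsWithStats(mm);print(st)
k=1+np.argmax([ (st[i][2]>55)*st[i][4] for i in range(1,n)]); yy,xx=np.nonzero(lab==k);print(circ_from_ellipse_pts(s,list(zip(xx,yy)),.008))
E
```

```text
[0.46719058 0.11796882 0.071     ] [0.36958821 0.12608125 0.071     ] -4.751339347089286
[0.5206514  0.10984826 0.30981114]
(array([0.55874047, 0.11013169]), np.float64(0.06961548871762026), np.float64(0.00036522372735921634))
(array([ 0.54881174, -0.1134626 ]), np.float64(0.09287961411955997), np.float64(0.0019965897875590223))
(array([ 0.54865342, -0.11356627]), np.float64(0.0927513269536008), np.float64(0.0012768306640352487))
(array([ 0.54872588, -0.11384957]), np.float64(0.09286154878636499), np.float64(0.0005125539471527049))
[[     0      0    640    480 306431]
 [   305    200      9     14     67]
 [   364    200     21      8     89]
 [   311    205     70     52    366]
 [   339    204     14      2     21]
 [   305    251     26     11    214]
 [   382    256      3      6     12]]
(array([ 0.54703644, -0.11527261]), np.float64(0.09272956500642772), np.float64(0.00170931094993512))
```

Call:
{"fn": "servo_tool", "kwargs": {
  "increments": [
    {"hand": 0, "travel": [0, -5, 15], "yaw": 0.7},
    {"hand": 0, "travel": [0, 0, 25], "yaw": 0},
    {"hand": 0, "travel": [0, 0, 25], "yaw": 0},
    {"hand": 0, "travel": [0, 0, 20], "yaw": 0},
    {"hand": 0, "travel": [0, 0, 12], "yaw": 0},
    {"hand": 0, "travel": [0, 0, 5], "yaw": 0},
    {"hand": 0.4, "travel": [0, 0, 0], "yaw": 0},
    {"hand": 0.6, "travel": [0, 0, 0], "yaw": 0},
    {"hand": 0.7, "travel": [0, 0, 0], "yaw": 0},
    {"hand": 0.85, "travel": [0, 0, 0], "yaw": 0},
    {"hand": 0.85, "travel": [0, 0, 0], "yaw": 0},
    {"hand": 0.85, "travel": [0, 0, 0], "yaw": 0}
  ],
  "newtons": 25
}}

```text
t: 3.75
tcp_pos: [0.4407, 0.1209, 0.0442]
tool_rot: [0.999, -0.041, 0.0, 0.0]
force: [-1.2, -1.0, 4.2]
finger_gap: 0.22
```

```bash
python3 - <<'E'
from h import *
snap("wrist","w2"); snap("side","s2"); print(manip.sense())
E
```

```text
{'t': 3.85, 'q': array([ 2.23585939e-02,  6.11683655e-01,  1.98527356e+00, -1.37672430e-04,
        5.44023766e-01,  1.67463889e+00]), 'qd': array([-8.68445783e-04,  3.56546796e-03,  1.17125145e-03, -1.57021177e-05,
        1.44504012e-04,  1.02003489e-03]), 'tau': array([  0.31763753, -33.85305762,  -5.882404  ,   0.07399759,
        -0.20503761,  -0.06244417]), 'tcp_pos': array([0.44060997, 0.12085819, 0.04404198]), 'tool_rot': array([ 9.99172510e-01, -4.06718742e-02,  3.07475389e-04,  1.62898864e-05]), 'force': array([-0.37689867, -0.71560832,  4.46727384]), 'ft_torque': array([-0.1525023 ,  0.07497728, -0.09174709]), 'finger_gap': 0.2209588024644788}
```

View pics/w2.png

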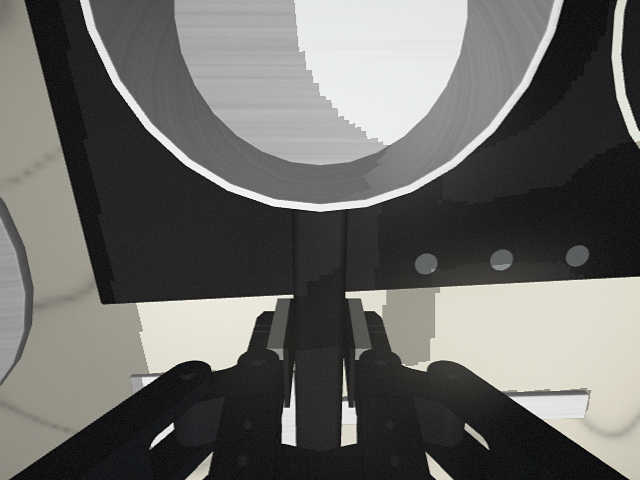

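View pics/s2.png

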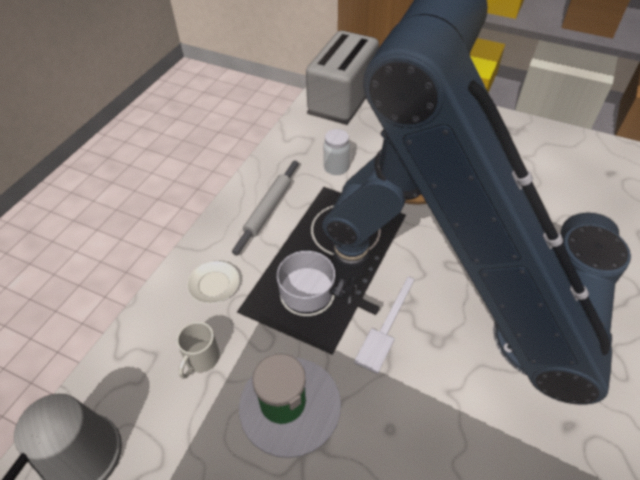

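Call:
{"fn": "servo_tool", "kwargs": {
  "increments": [
    {"hand": 0.85, "travel": [0.2, 4, 0], "yaw": 0},
    {"hand": 0.85, "travel": [0.4, 8, 0], "yaw": 0},
    {"hand": 0.85, "travel": [0.5, 12, 0], "yaw": 0},
    {"hand": 0.85, "travel": [0.5, 12, 0], "yaw": 0},
    {"hand": 0.85, "travel": [0.5, 12, 0], "yaw": 0},
    {"hand": 0.85, "travel": [0.5, 12, 0], "yaw": 0},
    {"hand": 0.85, "travel": [0.5, 12, 0], "yaw": 0},
    {"hand": 0.85, "travel": [0.5, 12, 0], "yaw": 0},
    {"hand": 0.85, "travel": [0.5, 12, 0], "yaw": 0},
    {"hand": 0.85, "travel": [0.5, 12, 0], "yaw": 0}
  ]
}}

```text
t: 4.85
tcp_pos: [0.4357, 0.0118, 0.0436]
tool_rot: [0.999, -0.041, -0.0, -0.0]
force: [0.2, 4.6, 5.1]
finger_gap: 0.226
```

```bash
python3 - <<'E'
from h import *
snap("wrist","w3"); s=manip.sense();print(s["force"],s["ft_torque"],s["tcp_pos"])
E
```

```text
[-0.95031511  0.89071882  6.50901768] [0.14202336 0.06781189 0.05771773] [0.43598241 0.01043769 0.04358547]
```

View pics/w3.png

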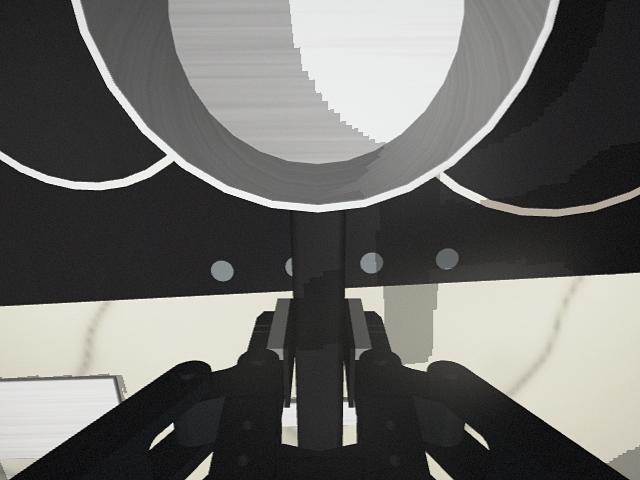

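Call:
{"fn": "servo_tool", "kwargs": {
  "increments": [
    {"hand": 0.85, "travel": [0.3, 6, 0], "yaw": 0},
    {"hand": 0.85, "travel": [0.5, 12, 0], "yaw": 0},
    {"hand": 0.85, "travel": [0.5, 12, 0], "yaw": 0},
    {"hand": 0.85, "travel": [0.5, 12, 0], "yaw": 0},
    {"hand": 0.85, "travel": [0.5, 12, 0], "yaw": 0},
    {"hand": 0.85, "travel": [0.5, 12, 0], "yaw": 0},
    {"hand": 0.85, "travel": [0.5, 12, 0], "yaw": 0},
    {"hand": 0.85, "travel": [0.5, 12, 0], "yaw": 0},
    {"hand": 0.85, "travel": [0.5, 12, 0], "yaw": 0},
    {"hand": 0.85, "travel": [0.5, 7.5, 0], "yaw": 0},
    {"hand": 0.85, "travel": [0, 4, 0], "yaw": 0},
    {"hand": 0.85, "travel": [0, 0, 0], "yaw": 0},
    {"hand": 0.85, "travel": [0, 0, 0], "yaw": 0}
  ]
}}

```text
t: 6.2
tcp_pos: [0.4306, -0.1015, 0.0436]
tool_rot: [0.999, -0.041, -0.001, -0.0]
force: [-0.5, 2.2, 6.4]
finger_gap: 0.229
```

```bash
python3 - <<'E'
from h import *
snap("top","t4");snap("side","s4"); s=manip.sense();print(s["force"],s["ft_torque"],s["tcp_pos"])
E
```

```text
[-0.13832993  1.23815724  6.22616734] [ 0.31632734 -0.0920652   0.10546192] [ 0.43065807 -0.10145039  0.04361021]
```

View pics/t4.png

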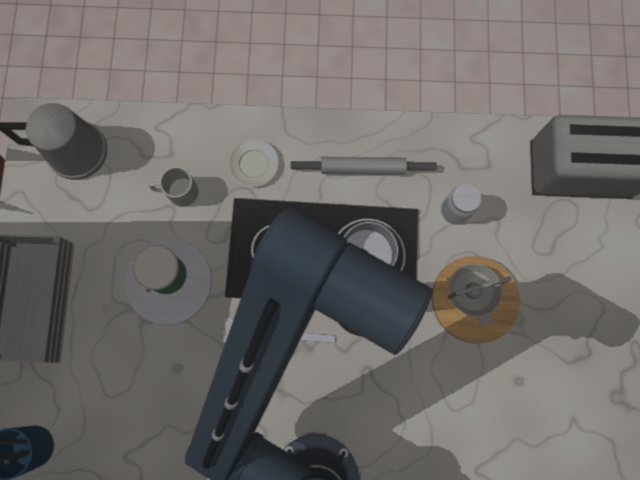

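View pics/s4.png

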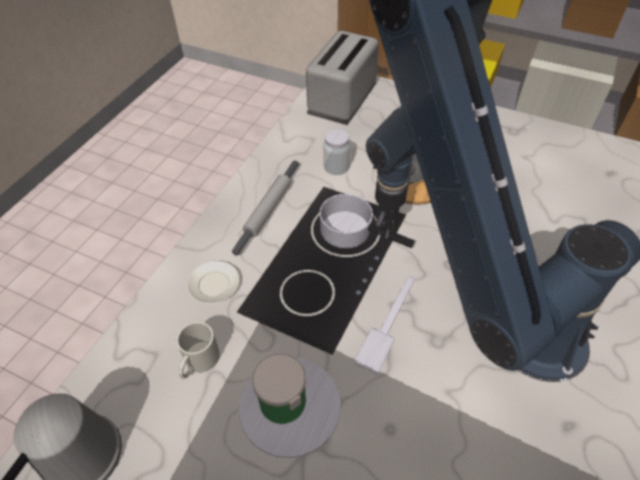

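Call:
{"fn": "servo_tool", "kwargs": {
  "increments": [
    {"hand": 0.7, "travel": [0, 0, 0], "yaw": 0},
    {"hand": 0.5, "travel": [0, 0, 0], "yaw": 0},
    {"hand": 0.2, "travel": [0, 0, 0], "yaw": 0},
    {"hand": 0, "travel": [0, 0, 0], "yaw": 0},
    {"hand": 0, "travel": [0, 0, -10], "yaw": 0},
    {"hand": 0, "travel": [0, 0, -25], "yaw": 0},
    {"hand": 0, "travel": [0, 0, -40], "yaw": 0},
    {"hand": 0, "travel": [0, 0, -40], "yaw": 0},
    {"hand": 0, "travel": [0, 0, -30], "yaw": 0},
    {"hand": 0, "travel": [0, 0, -15], "yaw": 0},
    {"hand": 0, "travel": [0, 0, -15], "yaw": 8},
    {"hand": 0, "travel": [0, 0, 0], "yaw": 8},
    {"hand": 0, "travel": [0, 0, 0], "yaw": 0}
  ]
}}

```text
t: 7.6
tcp_pos: [0.4318, -0.1006, 0.2197]
tool_rot: [0.984, -0.179, 0.001, 0.0]
force: [-0.8, 0.4, -0.5]
finger_gap: 1.003
```

```bash
python3 - <<'E'
from h import *
snap("wrist","w5");t=snap("top","t5");s=snap("side","s5"); st=manip.sense();print(st["force"],st["q"],st["tcp_pos"])
g=cv2.cvtColor(s["pixels"],cv2.COLOR_BGR2GRAY)
mm=np.zeros_like(g); mm[266:320,275:340]=(g[266:320,275:340]>90);n,lab,stt,_=cv2.connectedComponentsWithStats(mm);print(stt)
k=1+np.argmax([stt[i][2]>40 for i in range(1,n)]); yy,xx=np.nonzero(lab==k);print("small ring",circ_from_ellipse_pts(s,list(zip(xx,yy)),.008))
cv2.imwrite("pics/s5z.png",cv2.resize(s["pixels"][180:280,300:420],None,fx=6,fy=6,interpolation=cv2.INTER_CUBIC))
E
```

```text
[-0.23840912 -0.5906814   0.945082  ] [-4.82032152e-01  2.71465722e-01  1.85914986e+00 -3.82266902e-05
  1.01167127e+00  1.44700338e+00] [ 0.43136172 -0.10042412  0.21857847]
[[     0      0    640    480 306758]
 [   279    270     56     46    442]]
small ring (array([0.55261432, 0.11454184]), np.float64(0.06585110640410353), np.float64(0.0020053087285011625))
```

View pics/s5z.png

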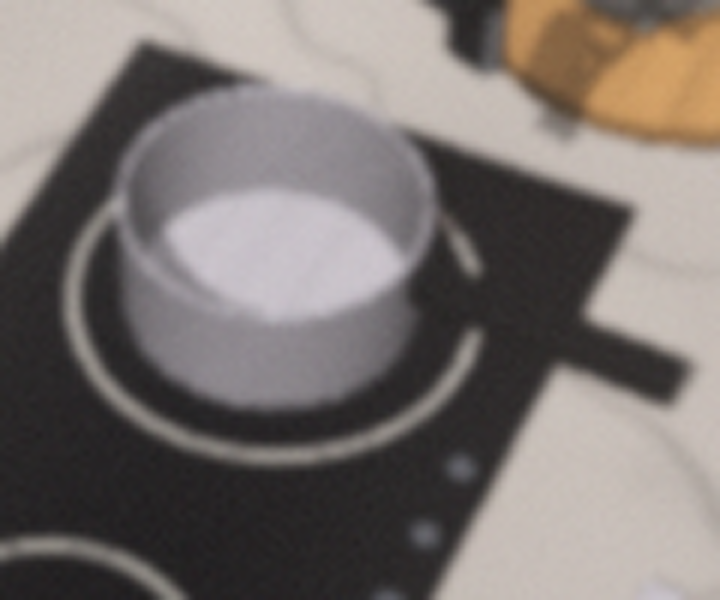

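View pics/w5.png

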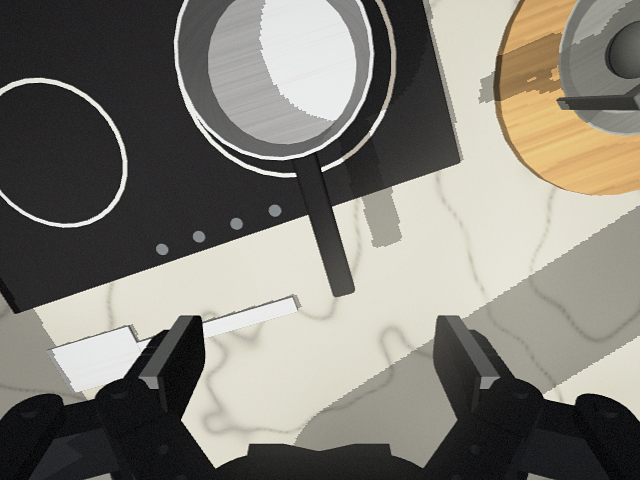

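View pics/t5.png

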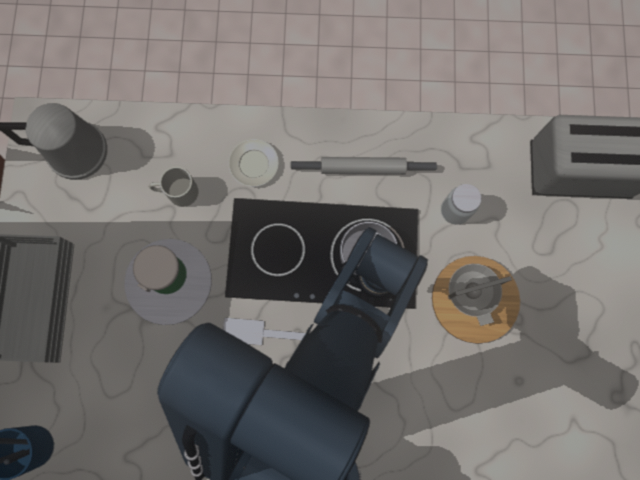

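```bash
python3 - <<'E'
from h import *
t=ld("t5");s=ld("s5");w=ld("w5")
f=lambda a,b:(300+a/6,180+b/6)
print("pan",circ_from_ellipse_pts(s,[f(*p) for p in [(118,200),(436,200),(280,80),(270,322),(160,125),(395,125)]],.078))
print("pan w",circ_from_ellipse_pts(w,[(175,60),(374,50),(278,158),(215,132),(345,130)],.078))
print("jar",onz(t,466,199,.12),"can",onz(t,156,268,.13),"small ring",circ_from_ellipse_pts(t,[(251,248.5),(304,251),(277.5,224),(277.5,275.5)],.008))
cv2.imwrite("pics/t5z.png",cv2.resize(t["pixels"][240:340,420:530],None,fx=6,fy=6,interpolation=cv2.INTER_CUBIC))
E
```

```text
pan (array([ 0.54419716, -0.11091289]), np.float64(0.07033222042155167), np.float64(0.0011465819756822694))
pan w (array([ 0.5492489 , -0.11210444]), np.float64(0.06961656520628257), np.float64(0.0005756628657381663))
jar [ 0.67168068 -0.33842508  0.12      ] can [0.47507423 0.38928102 0.13      ] small ring (array([0.55315906, 0.11653574]), np.float64(0.06737158142784182), np.float64(0.00037041899889331265))
```

View pics/t5z.png

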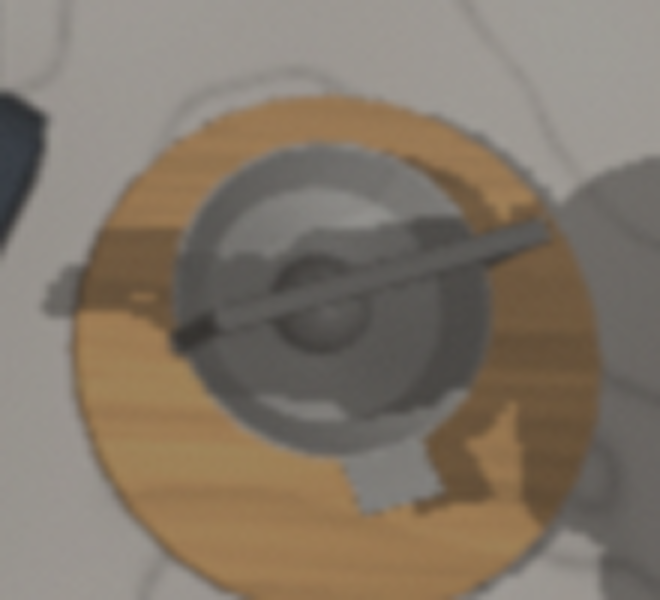

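Call:
{"fn": "servo_tool", "kwargs": {
  "increments": [
    {"hand": 0, "travel": [10, 20, 0], "yaw": 0},
    {"hand": 0, "travel": [18, 36, 0], "yaw": 0},
    {"hand": 0, "travel": [18, 36, 0], "yaw": 0},
    {"hand": 0, "travel": [18, 36, 0], "yaw": 0},
    {"hand": 0, "travel": [18, 36, 0], "yaw": 0},
    {"hand": 0, "travel": [18, 36, 0], "yaw": 0},
    {"hand": 0, "travel": [15, 30, 0], "yaw": 0},
    {"hand": 0, "travel": [8, 15, 0], "yaw": 0},
    {"hand": 0, "travel": [0, 0, 0], "yaw": 7.5},
    {"hand": 0, "travel": [0, 0, 0], "yaw": 7.5},
    {"hand": 0, "travel": [0, 0, 0], "yaw": 7.5},
    {"hand": 0, "travel": [0, 0, 0], "yaw": 7.5},
    {"hand": 0, "travel": [0, 0, 0], "yaw": 7.5},
    {"hand": 0, "travel": [0, 0, 0], "yaw": 7.5},
    {"hand": 0, "travel": [0, 0, 0], "yaw": 8},
    {"hand": 0, "travel": [0, 0, 0], "yaw": 0},
    {"hand": 0, "travel": [0, 0, 0], "yaw": 0}
  ]
}}

```text
t: 9.45
tcp_pos: [0.4602, -0.3731, 0.2181]
tool_rot: [0.802, -0.598, -0.001, -0.0]
force: [0.3, -0.7, -0.3]
finger_gap: 0.999
```

```bash
python3 - <<'E'
from h import *
snap("wrist","w6");st=manip.sense();print(st["t"],st["force"],st["q"],st["tcp_pos"],st["tool_rot"])
E
```

```text
9.5 [-0.93369226  0.31687286  0.51512192] [-8.69660973e-01  4.75330975e-01  1.50749210e+00 -2.66866041e-05
  1.15972084e+00  1.98368708e+00] [ 0.4602578  -0.37312174  0.21820111] [ 8.01336269e-01 -5.98213973e-01 -4.66048755e-04 -9.57734723e-05]
```

View pics/w6.png

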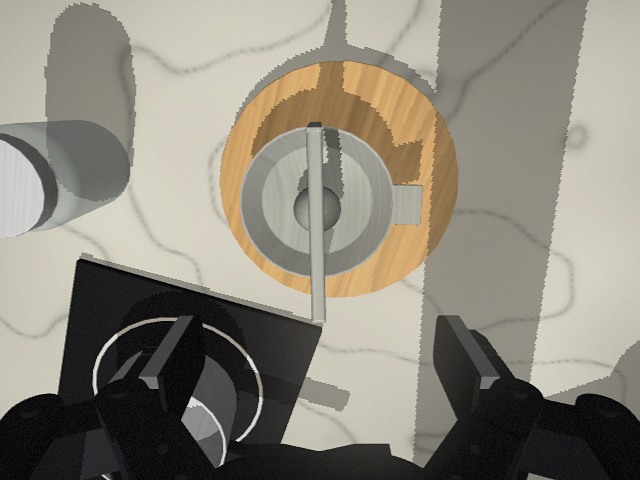

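```bash
python3 - <<'E'
from h import *
w=ld("w6"); t=ld("t5")
for a,b in [((314.5,130),(319,321))]:
  p=onz(w,*a,.128);q=onz(w,*b,.128);print(p,q,(p+q)/2,np.linalg.norm(p-q),np.degrees(np.arctan2(*(p-q)[1::-1])))
lw=onz(w,421,205,.056);lt=onz(t,420+403/6,240+505/6,.056)
for l in (lw,lt): d=l[:2]-[.4605,-.3735];print(l,np.linalg.norm(d),np.degrees(np.arctan2(d[1],d[0])))
print("ball",onz(w,317,209,.048))
E
```

```text
[ 0.48162645 -0.43654045  0.128     ] [ 0.44138989 -0.3104617   0.128     ] [ 0.46150817 -0.37350108  0.128     ] 0.13234360884059151 -72.30012317392821
[ 0.37893497 -0.39981339  0.056     ] 0.0857044254521242 -162.11997485713835
[ 0.3787723 -0.401308   0.056    ] 0.086329031323323 -161.20903579413823
ball [ 0.46064803 -0.36998362  0.048     ]
```

Call:
{"fn": "servo_tool", "kwargs": {
  "increments": [
    {"hand": 0, "travel": [0, -1, 15], "yaw": -1},
    {"hand": 0, "travel": [0, 0, 30], "yaw": 0},
    {"hand": 0, "travel": [0, 0, 30], "yaw": 0},
    {"hand": 0, "travel": [0, 0, 22], "yaw": 0},
    {"hand": 0, "travel": [0, 0, 12], "yaw": 0},
    {"hand": 0, "travel": [0, 0, 7], "yaw": 0},
    {"hand": 0.4, "travel": [0, 0, 0], "yaw": 0},
    {"hand": 0.6, "travel": [0, 0, 0], "yaw": 0},
    {"hand": 0.7, "travel": [0, 0, 0], "yaw": 0},
    {"hand": 0.78, "travel": [0, 0, 0], "yaw": 0},
    {"hand": 0.82, "travel": [0, 0, 0], "yaw": 0},
    {"hand": 0.86, "travel": [0, 0, 0], "yaw": 0},
    {"hand": 0.9, "travel": [0, 0, 0], "yaw": 0},
    {"hand": 0.94, "travel": [0, 0, 0], "yaw": 0},
    {"hand": 1, "travel": [0, 0, 0], "yaw": 0},
    {"hand": 1, "travel": [0, 0, 0], "yaw": 0},
    {"hand": 1, "travel": [0, 0, 0], "yaw": 0}
  ],
  "newtons": 50
}}

```text
t: 11.2
tcp_pos: [0.4618, -0.3732, 0.103]
tool_rot: [0.806, -0.593, 0.001, -0.0]
force: [1.1, 1.0, 3.6]
finger_gap: 0.092
```

```bash
python3 - <<'E'
from h import *
snap("wrist","w7");snap("side","s7");st=manip.sense();print(st["t"],st["force"],st["ft_torque"],st["tcp_pos"],st["tool_rot"],st["finger_gap"])
E
```

```text
11.3 [1.74192985 0.82997765 5.2273867 ] [ 0.1937891  -0.25465976 -0.0499193 ] [ 0.46180229 -0.37324756  0.10302508] [ 8.05545465e-01 -5.92533721e-01  5.40697696e-04 -3.65122522e-05] 0.08765550578577472
```

View pics/w7.png

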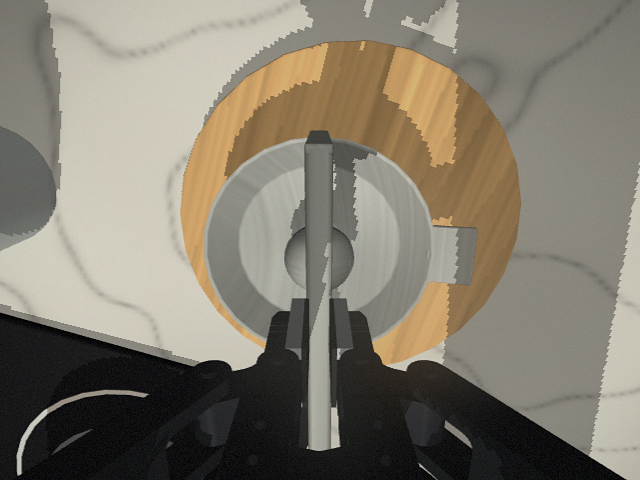

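Call:
{"fn": "servo_tool", "kwargs": {
  "increments": [
    {"hand": 1, "travel": [0, 0, -1], "yaw": 0},
    {"hand": 1, "travel": [0, 0, -2], "yaw": 0},
    {"hand": 1, "travel": [0, 0, -4], "yaw": 0},
    {"hand": 1, "travel": [0, 0, -6], "yaw": 0},
    {"hand": 1, "travel": [0, 0, -8], "yaw": 0},
    {"hand": 1, "travel": [0, 0, -9], "yaw": 0},
    {"hand": 1, "travel": [0, 0, -9], "yaw": 0},
    {"hand": 1, "travel": [0, 0, -9], "yaw": 0},
    {"hand": 1, "travel": [0, 0, -9], "yaw": 0},
    {"hand": 1, "travel": [0, 0, -9], "yaw": 0},
    {"hand": 1, "travel": [0, 0, -9], "yaw": 0},
    {"hand": 1, "travel": [0, 0, -8], "yaw": 0},
    {"hand": 1, "travel": [0, 0, -7], "yaw": 0},
    {"hand": 1, "travel": [0, 0, -5], "yaw": 0},
    {"hand": 1, "travel": [0, 0, -3], "yaw": 0},
    {"hand": 1, "travel": [0, 0, -2], "yaw": 0},
    {"hand": 1, "travel": [0, 0, 0], "yaw": 0},
    {"hand": 1, "travel": [0, 0, 0], "yaw": 0}
  ]
}}

```text
t: 13.1
tcp_pos: [0.4612, -0.3729, 0.2023]
tool_rot: [0.806, -0.593, -0.0, -0.0]
force: [-0.0, -0.8, -3.7]
finger_gap: 0.09
```

```bash
python3 - <<'E'
from h import *
snap("wrist","w8");snap("side","s8");st=manip.sense();print(st["t"],st["force"],st["ft_torque"],st["tcp_pos"],st["tool_rot"],st["finger_gap"],st["q"])
E
```

```text
13.2 [ 0.3451663  -0.77766609 -4.09545979] [-0.04375411 -0.00174458 -0.02179148] [ 0.46119548 -0.37284623  0.20222271] [ 8.05574002e-01 -5.92495017e-01 -4.14657257e-04 -1.00467779e-04] 0.09639088616866638 [-8.68140859e-01  4.94281337e-01  1.52349211e+00  3.52051977e-06
  1.12467251e+00  1.97095911e+00]
```

View pics/w8.png

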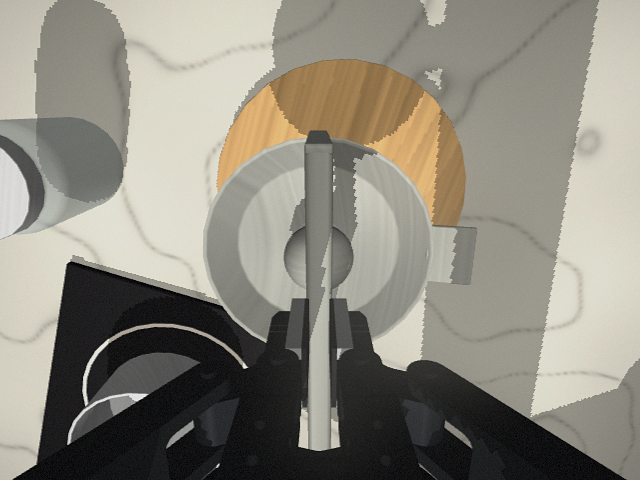

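View pics/s8.png

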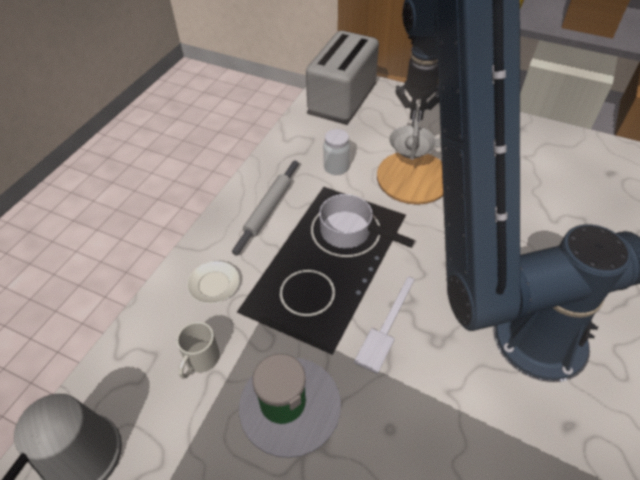

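Call:
{"fn": "servo_tool", "kwargs": {
  "increments": [
    {"hand": 1, "travel": [0, 0, 0], "yaw": -0.5},
    {"hand": 1, "travel": [0, 0, 0], "yaw": -1},
    {"hand": 1, "travel": [0, 0, 0], "yaw": -1.5},
    {"hand": 1, "travel": [0, 0, 0], "yaw": -2},
    {"hand": 1, "travel": [0, 0, 0], "yaw": -2.5},
    {"hand": 1, "travel": [0, 0, 0], "yaw": -3.1},
    {"hand": 1, "travel": [0, 0, 0], "yaw": -3.1},
    {"hand": 1, "travel": [0, 0, 0], "yaw": -3.1},
    {"hand": 1, "travel": [0, 0, 0], "yaw": -3.1},
    {"hand": 1, "travel": [0, 0, 0], "yaw": -3.1},
    {"hand": 1, "travel": [0, 0, 0], "yaw": -3.1},
    {"hand": 1, "travel": [0, 0, 0], "yaw": -3.1},
    {"hand": 1, "travel": [0, 0, 0], "yaw": -3.1},
    {"hand": 1, "travel": [0, 0, 0], "yaw": -3.1},
    {"hand": 1, "travel": [0, 0, 0], "yaw": -3.1},
    {"hand": 1, "travel": [0, 0, 0], "yaw": -2.5},
    {"hand": 1, "travel": [0, 0, 0], "yaw": -2},
    {"hand": 1, "travel": [0, 0, 0], "yaw": -1.5},
    {"hand": 1, "travel": [0, 0, 0], "yaw": -1},
    {"hand": 1, "travel": [0, 0, 0], "yaw": -0.5}
  ]
}}

```text
t: 15.2
tcp_pos: [0.4614, -0.373, 0.2026]
tool_rot: [0.973, -0.23, -0.0, -0.0]
force: [-0.6, 0.2, -3.7]
finger_gap: 0.092
```

Call:
{"fn": "servo_tool", "kwargs": {
  "increments": [
    {"hand": 1, "travel": [0, 0, 0], "yaw": -0.5},
    {"hand": 1, "travel": [0, 0, 0], "yaw": -1},
    {"hand": 1, "travel": [0, 0, 0], "yaw": -2},
    {"hand": 1, "travel": [0, 0, 0], "yaw": -3},
    {"hand": 1, "travel": [0, 0, 0], "yaw": -3.5},
    {"hand": 1, "travel": [0, 0, 0], "yaw": -3.5},
    {"hand": 1, "travel": [0, 0, 0], "yaw": -3.3},
    {"hand": 1, "travel": [0, 0, 0], "yaw": -3},
    {"hand": 1, "travel": [0, 0, 0], "yaw": -2.5},
    {"hand": 1, "travel": [0, 0, 0], "yaw": -1.5},
    {"hand": 1, "travel": [0, 0, 0], "yaw": -1},
    {"hand": 1, "travel": [0, 0, 0], "yaw": 0},
    {"hand": 1, "travel": [0, 0, 0], "yaw": 0}
  ]
}}

```text
t: 16.5
tcp_pos: [0.4614, -0.3731, 0.2026]
tool_rot: [1.0, -0.016, -0.0, -0.0]
force: [-0.3, -0.1, -4.4]
finger_gap: 0.091
```

```bash
python3 - <<'E'
from h import *
snap("wrist","w9");st=manip.sense();print(st["t"],st["tcp_pos"],st["tool_rot"],st["finger_gap"],st["q"]);a=2*np.degrees(np.arctan2(st["tool_rot"][1],st["tool_rot"][0]));print(a)
A=np.radians(a);d=np.array([.553,.1155])-st["tcp_pos"][:2];print(d@[np.cos(A),np.sin(A)],d@[np.sin(A),-np.cos(A)])
E
```

```text
16.55 [ 0.46136644 -0.37304627  0.20261389] [ 9.99864603e-01 -1.64552643e-02 -2.76949649e-06 -1.07317977e-05] 0.0905698542132909 [-8.68142527e-01  4.93822829e-01  1.52308405e+00  1.10524893e-05
  1.12470557e+00  7.35561045e-01]
-1.8857195033342427
0.07550779691051507 -0.4912970020085359
```

View pics/w9.png

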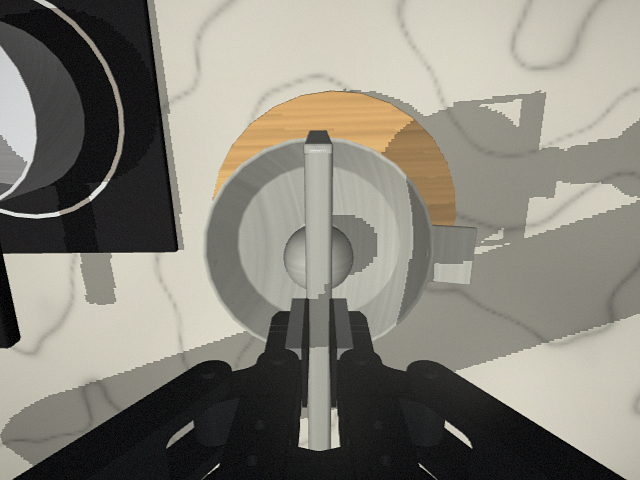

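Call:
{"fn": "servo_tool", "kwargs": {
  "increments": [
    {"hand": 1, "travel": [0.15, -1, 0]},
    {"hand": 1, "travel": [0.3, -2, 0]},
    {"hand": 1, "travel": [0.45, -3, 0]},
    {"hand": 1, "travel": [0.6, -4, 0]},
    {"hand": 1, "travel": [0.75, -5, 0]},
    {"hand": 1, "travel": [0.9, -6, 0]},
    {"hand": 1, "travel": [1.05, -7, 0]},
    {"hand": 1, "travel": [1.2, -8, 0]},
    {"hand": 1, "travel": [1.4, -9, 0]},
    {"hand": 1, "travel": [1.55, -10, 0]},
    {"hand": 1, "travel": [1.55, -10, 0]},
    {"hand": 1, "travel": [1.55, -10, 0]},
    {"hand": 1, "travel": [1.55, -10, 0]},
    {"hand": 1, "travel": [1.55, -10, 0]},
    {"hand": 1, "travel": [1.55, -10, 0]},
    {"hand": 1, "travel": [1.55, -10, 0]},
    {"hand": 1, "travel": [1.55, -10, 0]},
    {"hand": 1, "travel": [1.55, -10, 0]},
    {"hand": 1, "travel": [1.55, -10, 0]},
    {"hand": 1, "travel": [1.55, -10, 0]}
  ]
}}

```text
schema error: expected keys hand, travel, yaw
```

Call:
{"fn": "servo_tool", "kwargs": {
  "increments": [
    {"hand": 1, "travel": [1.55, -10, 0]},
    {"hand": 1, "travel": [1.55, -10, 0]},
    {"hand": 1, "travel": [1.55, -10, 0]},
    {"hand": 1, "travel": [1.55, -10, 0]},
    {"hand": 1, "travel": [1.55, -10, 0]},
    {"hand": 1, "travel": [1.55, -10, 0]},
    {"hand": 1, "travel": [1.55, -10, 0]},
    {"hand": 1, "travel": [1.55, -10, 0]},
    {"hand": 1, "travel": [1.55, -10, 0]},
    {"hand": 1, "travel": [1.55, -10, 0]},
    {"hand": 1, "travel": [1.55, -10, 0]},
    {"hand": 1, "travel": [1.55, -10, 0]},
    {"hand": 1, "travel": [1.55, -10, 0]},
    {"hand": 1, "travel": [1.55, -10, 0]},
    {"hand": 1, "travel": [1.55, -10, 0]},
    {"hand": 1, "travel": [1.55, -10, 0]},
    {"hand": 1, "travel": [1.55, -10, 0]},
    {"hand": 1, "travel": [1.55, -10, 0]},
    {"hand": 1, "travel": [1.55, -10, 0]},
    {"hand": 1, "travel": [1.55, -10, 0]}
  ]
}}

```text
schema error: expected keys hand, travel, yaw
```

Call:
{"fn": "servo_tool", "kwargs": {
  "increments": [
    {"hand": 1, "travel": [1.55, -10, 0]},
    {"hand": 1, "travel": [1.55, -10, 0]},
    {"hand": 1, "travel": [1.55, -10, 0]},
    {"hand": 1, "travel": [1.55, -10, 0]},
    {"hand": 1, "travel": [1.55, -10, 0]},
    {"hand": 1, "travel": [1.55, -10, 0]},
    {"hand": 1, "travel": [1.55, -10, 0]},
    {"hand": 1, "travel": [1.55, -10, 0]},
    {"hand": 1, "travel": [1.55, -10, 0]},
    {"hand": 1, "travel": [1.4, -9, 0]},
    {"hand": 1, "travel": [1.2, -8, 0]},
    {"hand": 1, "travel": [1.05, -7, 0]},
    {"hand": 1, "travel": [0.9, -6, 0]},
    {"hand": 1, "travel": [0.75, -5, 0]},
    {"hand": 1, "travel": [0.6, -4, 0]},
    {"hand": 1, "travel": [0.45, -3, 0]},
    {"hand": 1, "travel": [0.3, -2, 0]},
    {"hand": 1, "travel": [0.15, -1, 0]},
    {"hand": 1, "travel": [0, 0, 0]},
    {"hand": 1, "travel": [0, 0, 0]}
  ]
}}

```text
schema error: expected keys hand, travel, yaw
```

```bash
python3 - <<'E'
from h import *
snap("wrist","w10");snap("side","s10");snap("top","t10");st=manip.sense();print(st["t"],st["tcp_pos"],st["tool_rot"],st["finger_gap"],st["force"],st["ft_torque"])
E
```

```text
16.7 [ 0.461393   -0.37305425  0.20261941] [ 9.99866257e-01 -1.63544400e-02  6.22718559e-06  2.21909682e-05] 0.0917474514920143 [-1.09767583 -0.34063663 -3.49139464] [ 0.01826079 -0.028106   -0.01265247]
```

View pics/w10.png

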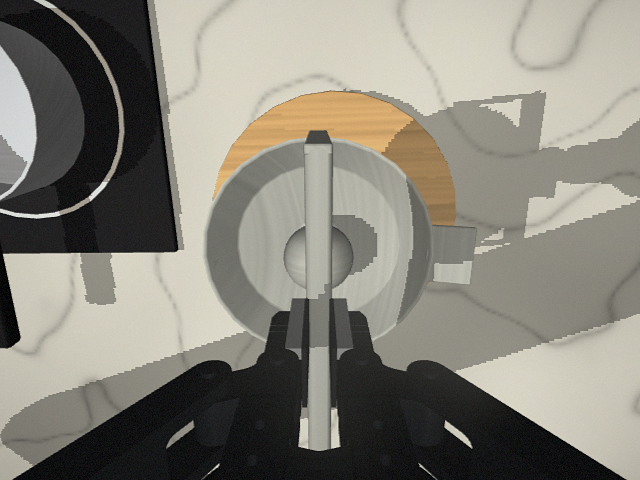

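View pics/s10.png

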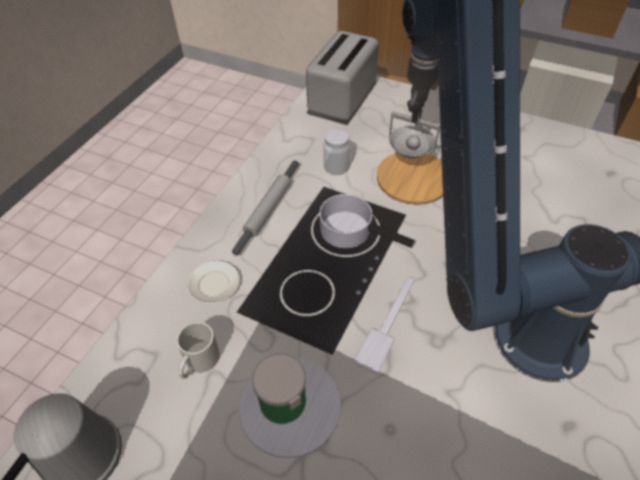

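View pics/t10.png

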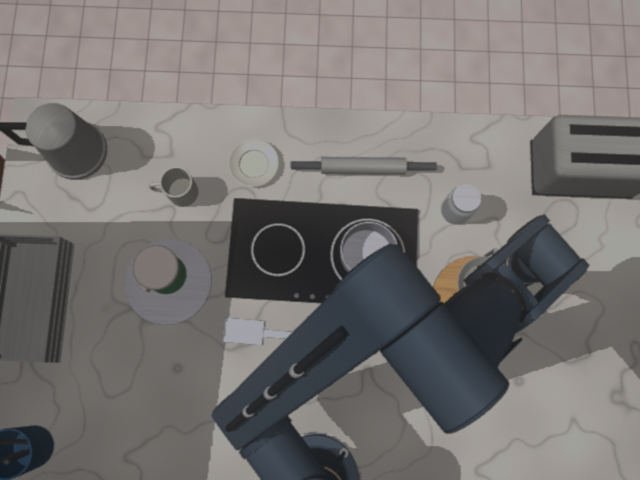

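The yaw key is required, so nothing moved; I'll redo it with that key and check part way.

Call:
{"fn": "servo_tool", "kwargs": {
  "increments": [
    {"hand": 1, "travel": [0.15, -1, 0], "yaw": 0},
    {"hand": 1, "travel": [0.3, -2, 0], "yaw": 0},
    {"hand": 1, "travel": [0.45, -3, 0], "yaw": 0},
    {"hand": 1, "travel": [0.6, -4, 0], "yaw": 0},
    {"hand": 1, "travel": [0.75, -5, 0], "yaw": 0},
    {"hand": 1, "travel": [0.9, -6, 0], "yaw": 0},
    {"hand": 1, "travel": [1.05, -7, 0], "yaw": 0},
    {"hand": 1, "travel": [1.2, -8, 0], "yaw": 0},
    {"hand": 1, "travel": [1.4, -9, 0], "yaw": 0},
    {"hand": 1, "travel": [1.55, -10, 0], "yaw": 0},
    {"hand": 1, "travel": [1.55, -10, 0], "yaw": 0},
    {"hand": 1, "travel": [1.55, -10, 0], "yaw": 0},
    {"hand": 1, "travel": [1.55, -10, 0], "yaw": 0},
    {"hand": 1, "travel": [1.55, -10, 0], "yaw": 0},
    {"hand": 1, "travel": [1.55, -10, 0], "yaw": 0},
    {"hand": 1, "travel": [1.55, -10, 0], "yaw": 0},
    {"hand": 1, "travel": [1.55, -10, 0], "yaw": 0},
    {"hand": 1, "travel": [1.55, -10, 0], "yaw": 0},
    {"hand": 1, "travel": [1.55, -10, 0], "yaw": 0},
    {"hand": 1, "travel": [1.55, -10, 0], "yaw": 0}
  ]
}}

```text
t: 18.7
tcp_pos: [0.4904, -0.2181, 0.2026]
tool_rot: [1.0, -0.016, -0.0, -0.0]
force: [0.6, -0.7, -3.9]
finger_gap: 0.092
```

Call:
{"fn": "servo_tool", "kwargs": {
  "increments": [
    {"hand": 1, "travel": [1.55, -10, 0], "yaw": 0},
    {"hand": 1, "travel": [1.55, -10, 0], "yaw": 0},
    {"hand": 1, "travel": [1.55, -10, 0], "yaw": 0},
    {"hand": 1, "travel": [1.55, -10, 0], "yaw": 0},
    {"hand": 1, "travel": [1.55, -10, 0], "yaw": 0},
    {"hand": 1, "travel": [1.55, -10, 0], "yaw": 0},
    {"hand": 1, "travel": [1.55, -10, 0], "yaw": 0},
    {"hand": 1, "travel": [1.55, -10, 0], "yaw": 0},
    {"hand": 1, "travel": [1.55, -10, 0], "yaw": 0},
    {"hand": 1, "travel": [1.55, -10, 0], "yaw": 0},
    {"hand": 1, "travel": [1.55, -10, 0], "yaw": 0},
    {"hand": 1, "travel": [1.55, -10, 0], "yaw": 0},
    {"hand": 1, "travel": [1.55, -10, 0], "yaw": 0},
    {"hand": 1, "travel": [1.55, -10, 0], "yaw": 0},
    {"hand": 1, "travel": [1.55, -10, 0], "yaw": 0},
    {"hand": 1, "travel": [1.55, -10, 0], "yaw": 0},
    {"hand": 1, "travel": [1.55, -10, 0], "yaw": 0},
    {"hand": 1, "travel": [1.55, -10, 0], "yaw": 0},
    {"hand": 1, "travel": [1.55, -10, 0], "yaw": 0},
    {"hand": 1, "travel": [1.55, -10, 0], "yaw": 0}
  ]
}}

```text
t: 20.7
tcp_pos: [0.5279, -0.0192, 0.2026]
tool_rot: [1.0, -0.016, -0.0, 0.0]
force: [0.0, -1.3, -3.8]
finger_gap: 0.091
```

Call:
{"fn": "servo_tool", "kwargs": {
  "increments": [
    {"hand": 1, "travel": [1.55, -10, 0], "yaw": 0},
    {"hand": 1, "travel": [1.55, -10, 0], "yaw": 0},
    {"hand": 1, "travel": [1.55, -10, 0], "yaw": 0},
    {"hand": 1, "travel": [1.55, -10, 0], "yaw": 0},
    {"hand": 1, "travel": [1.55, -10, 0], "yaw": 0},
    {"hand": 1, "travel": [1.55, -10, 0], "yaw": 0},
    {"hand": 1, "travel": [1.55, -10, 0], "yaw": 0},
    {"hand": 1, "travel": [1.55, -10, 0], "yaw": 0},
    {"hand": 1, "travel": [1.55, -10, 0], "yaw": 0},
    {"hand": 1, "travel": [1.4, -9, 0], "yaw": 0},
    {"hand": 1, "travel": [1.2, -8, 0], "yaw": 0},
    {"hand": 1, "travel": [1.05, -7, 0], "yaw": 0},
    {"hand": 1, "travel": [0.9, -6, 0], "yaw": 0},
    {"hand": 1, "travel": [0.75, -5, 0], "yaw": 0},
    {"hand": 1, "travel": [0.6, -4, 0], "yaw": 0},
    {"hand": 1, "travel": [0.45, -3, 0], "yaw": 0},
    {"hand": 1, "travel": [0.3, -2, 0], "yaw": 0},
    {"hand": 1, "travel": [0.15, -1, 0], "yaw": 0},
    {"hand": 1, "travel": [0, 0, 0], "yaw": 0},
    {"hand": 1, "travel": [0, 0, 0], "yaw": 0}
  ]
}}

```text
t: 22.7
tcp_pos: [0.5529, 0.114, 0.2026]
tool_rot: [1.0, -0.016, -0.0, 0.0]
force: [-1.0, 0.5, -3.2]
finger_gap: 0.09
```

```bash
python3 - <<'E'
from h import *
snap("wrist","w11");snap("side","s11");snap("top","t11");st=manip.sense();print(st["t"],st["tcp_pos"],st["tool_rot"],st["finger_gap"],st["force"],st["ft_torque"])
E
```

```text
22.85 [0.55289734 0.11406369 0.2026066 ] [ 9.99865298e-01 -1.64129065e-02 -3.65602456e-05  3.42069706e-05] 0.087554806931239 [-0.93000733 -0.48790745 -4.56046636] [ 0.04178366 -0.0071654   0.01156823]
```

View pics/w11.png

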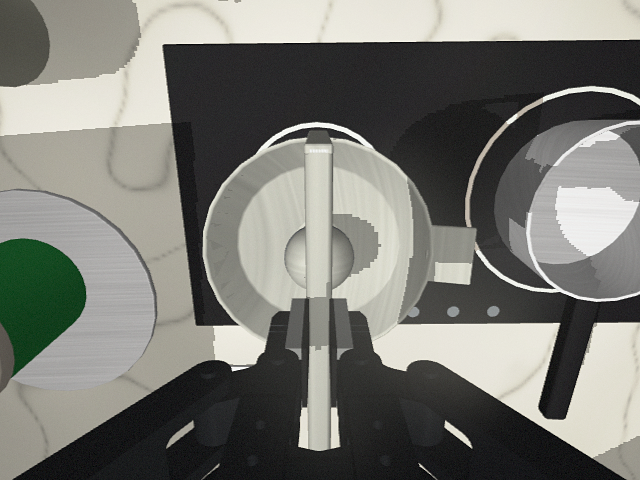

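View pics/s11.png

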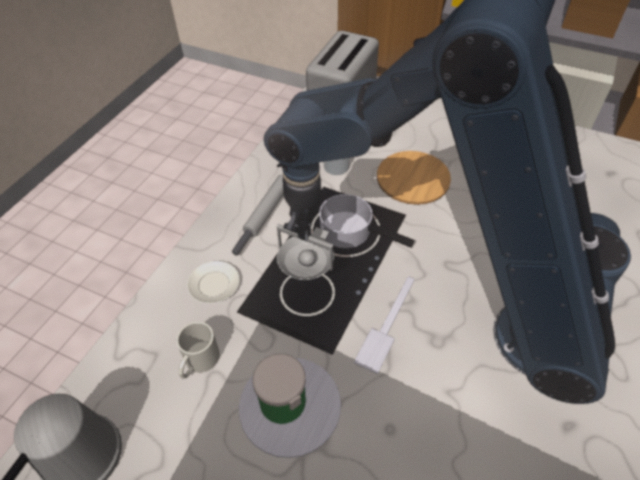

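View pics/t11.png

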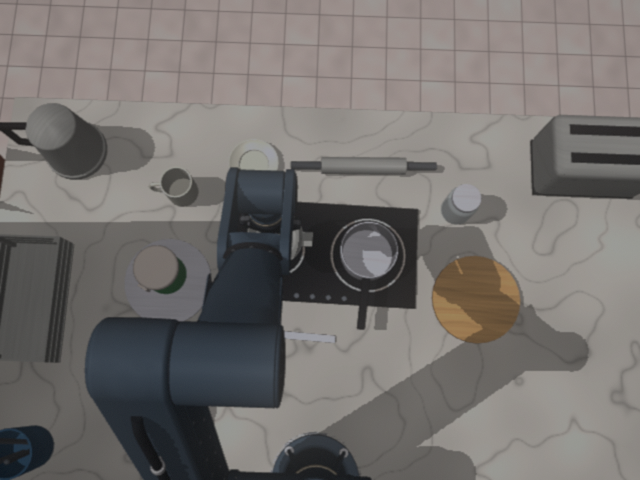

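Call:
{"fn": "servo_tool", "kwargs": {
  "increments": [
    {"hand": 1, "travel": [0, 0, 0], "yaw": 0},
    {"hand": 1, "travel": [0, 0, 0], "yaw": 0},
    {"hand": 1, "travel": [0, 0, 0], "yaw": 0},
    {"hand": 1, "travel": [0, 0, 0], "yaw": 0},
    {"hand": 1, "travel": [0, 0, 0], "yaw": 0},
    {"hand": 1, "travel": [0, 0, 0], "yaw": 0},
    {"hand": 1, "travel": [0, 0, 0], "yaw": 0},
    {"hand": 1, "travel": [0, 0, 0], "yaw": 0},
    {"hand": 1, "travel": [0, 0, 0], "yaw": 0},
    {"hand": 1, "travel": [0, 0, 0], "yaw": 0}
  ]
}}

```text
t: 23.85
tcp_pos: [0.5529, 0.1142, 0.2026]
tool_rot: [1.0, -0.016, -0.0, 0.0]
force: [-0.2, 0.7, -4.2]
finger_gap: 0.09
```

```bash
python3 - <<'E'
from h import *
w=snap("wrist","w12");t=snap("top","t12");s=snap("side","s12")
d=cv2.absdiff(w["pixels"],ld("w11")["pixels"]); print("wrist diff",d.mean(),(d.max(2)>40).sum())
print("pan",circ_from_ellipse_pts(w,[(528,235),(540,175),(555,275),(605,299),(570,141)],.078))
print("lip",onz(w,474,256,.1186+.038),"ball",onz(w,319,257,.1186+.030))
cv2.imwrite("pics/t12z.png",cv2.resize(t["pixels"][200:320,300:430],None,fx=5,fy=5,interpolation=cv2.INTER_CUBIC))
cv2.imwrite("pics/s12z.png",cv2.resize(s["pixels"][190:330,240:420],None,fx=4,fy=4,interpolation=cv2.INTER_CUBIC))
E
```

```text
wrist diff 2.631589626736111 919
pan (array([ 0.55473938, -0.11568822]), np.float64(0.0733381703523916), np.float64(0.0016563567642111448))
lip [0.55127948 0.02755952 0.1566    ] ball [0.55054286 0.11447495 0.1486    ]
```

View pics/t12z.png

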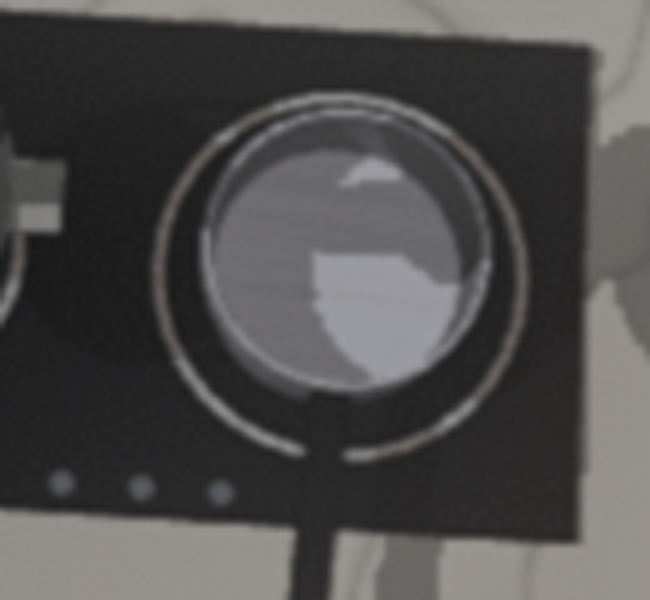

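View pics/s12z.png

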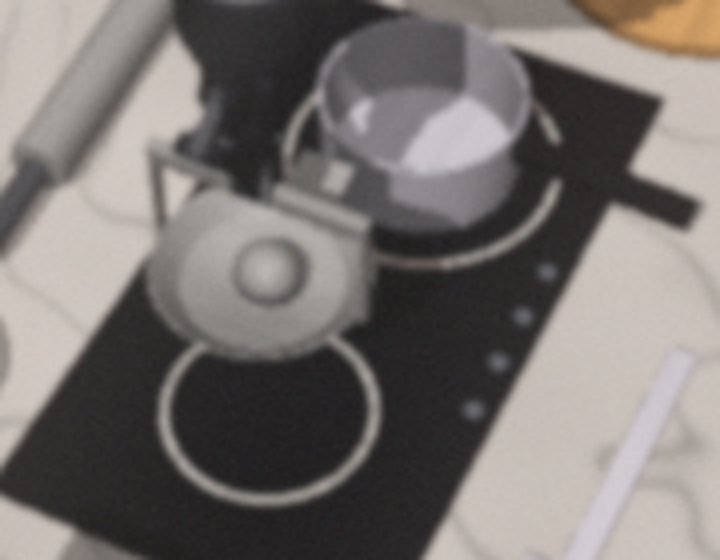

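```bash
python3 - <<'E'
from h import *
t=ld("t12");f=lambda a,b:(300+a/5,200+b/5)
print("pan",circ_from_ellipse_pts(t,[f(*p) for p in [(201,240),(490,250),(345,105),(345,390)]],.078))
a,b=ld("w11")["pixels"],ld("w12")["pixels"]
d=cv2.absdiff(a,b).max(2); print("ball/dish window diff",(cv2.medianBlur(d,3)[130:330,210:480]>40).sum())
p=onz(ld("s12"),240+270/4,190+270/4,.1486);print("ball side",p)
st=manip.sense();print(st["t"],np.abs(st["qd"]).max(),st["tcp_pos"])
manip.sign_off()
E
```

```text
pan (array([ 0.54835101, -0.11109644]), np.float64(0.0706147097675942), np.float64(0.00018047052560925606))
ball/dish window diff 101
ball side [0.54730415 0.11243279 0.1486    ]
24.0 0.0011774008330068574 [0.55290496 0.11422362 0.20262583]
the job is handed in; nothing more can be done
```

The job is done and handed in at 24 s; no verdict was reported. I gripped the saucepan by its handle and slid it onto the large ring. Then I gripped the dish by its top bar, lifted it, turned it about 71° so its lip points at the pan, carried it over, and I'm holding it over the small ring.

Last checks:
- **Saucepan:** its centre is about 3 mm from the large ring's centre from the top view.
- **Dish:** it is about 2 mm from the small ring's centre, going by the tool position. Its underside is roughly 110 mm above the hob. It is level and still, with all joint speeds near zero.
- **Lip:** it points at the pan to within about 2°.
- **Ball:** it is within 3 to 6 mm of the dish's centre, depending on the camera.
- **Bystanders:** in the pictures, none appear to have moved.

Two checks were less clean:
- **Oblique wrist view:** this rougher view of the pan's rim put its centre about 7 mm from the top-view figure, still well inside the 25 mm limit.
- **Wrist pictures 1 s apart:** they differed by about 100 pixels around the ball and dish. I took this as noise or a shadow edge and did not look further.

One batch of moves was refused because a key was missing. It caused no motion, and I sent it again.

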